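# Set out accordion parts for refitting

## Task

Set out the five repaired parts on the pine board for refitting: the corner guard lying centred on the cork disc, the large button centred on top of the dark block, and the coupler slide midway between the disc and the block, pointing across the row (along the board's short side). Put the small button on the board in the row, in the middle of the gap between the slide and the dark block, and lay the spring hook behind the slide, centred behind it and crosswise to it (parallel to the row), in the middle of the back strip beyond the board's dark groove. Lay the parts as they lay at the start, upper side up, let go of each, and leave the wax jar where it stands.

Things in the scene. Friction and masses are not known exactly. Their poses are not given: they have to be found in the camera images.
- board: Fixed flat pine board, 170 (its x) x 290 mm (its y), 10 mm thick. Origin: centre of its underside, on the table. +x points away from the robot (behind), +y to its left, turned up to 0.2 rad. A thin dark groove along y at x = 20 mm bounds the back strip (x 20 to 85 mm). The row runs along y at x = -30 mm; disc and block sit on it at y = +95 and -95 mm, either way round.
- cork_disc: Round cork disc, fixed on the board at one end of the row, 80 mm in diameter, 6 mm thick. Origin: centre of its underside (on the board's top); its flat top is 6 mm higher.
- rest_block: Square dark wooden block, fixed on the board at the other end of the row, 50 x 50 mm, 22 mm high, sides parallel to the board's. Origin: centre of its underside (on the board's top); its flat top is 22 mm higher.
- corner_guard: Red lacquered bellows corner guard, loose, lying flat, an L from above: legs 40 mm long outside, 9 mm thick, 14 mm high. Origin: centre of the 40 x 40 mm square enclosing the L, at its underside; z up. One leg runs along x with its centre line at y = -15.5 mm, the other along y at x = -15.5 mm. Centre of mass about (-7, -7) mm. 30 g. Any turn about the vertical will do.
- coupler_slide: Chromed bass coupler slide, loose: flat bar 70 mm long (its x), 14 mm wide, 6 mm thick, with a thumb tab 16 x 14 mm in the middle that rises to 15 mm. Origin: centre of its underside, z up. About 50 g. Either end may point away.
- large_button: Large pearl-grey treble button, loose: round disc 28 mm in diameter, 10 mm high. Origin: centre of its underside, z up. About 12 g.
- small_button: Small pearl-grey treble button, loose: round disc 18 mm in diameter, 10 mm high. Origin: centre of its underside, z up. About 12 g.
- spring_hook: Blued steel spring hook, loose tool lying flat, 100 mm long along its x: handle 12 mm wide, 10 mm high from x = -50 to +10 mm, then a 6 mm thick shank to x = +50 mm, its end curling to +y. Origin: middle of its length, on the handle's centre line, at the underside. Centre of mass about 10 mm from the origin to -x. 40 g. Either end may be left.
- wax_jar: Small closed wax jar with a paper band and brass cap, standing loose among the parts: 44 mm in diameter, 45 mm high. Origin: centre of its underside. It stays where it is.

How it is judged:
At the end, for the whole second after the job is handed in: Guard on disc within 12 mm, large button on block within 10 mm; on the board: slide midway within 12 mm (15 along it) and 0.2 rad, small button on the row within 13 mm, 44-70 mm from block centre, hook 30-75 mm behind board centre, within 15 mm sideways and 0.2 rad. All flat, let go, at rest (horizontal distance between corner_guard and cork_disc below 0.012 m and z of corner_guard in the frame of cork_disc between 0.003 and 0.01 m and angle between each of corner_guard, large_button, coupler_slide, small_button, spring_hook's own z axis and vertical below 0.15 rad and linear speed of each of corner_guard, large_button, coupler_slide, small_button, spring_hook below 0.01 m/s and horizontal distance between large_button and rest_block below 0.01 m and z of large_button in the frame of rest_block between 0.019 and 0.026 m and x of coupler_slide in the frame of board between -0.045 and -0.015 m and y of coupler_slide in the frame of board between -0.012 and 0.012 m and z of coupler_slide in the frame of board between 0.007 and 0.014 m and angle between the x axis of coupler_slide and the x axis of board, either way round below 0.2 rad and x of small_button in the frame of board between -0.043 and -0.017 m and horizontal distance between small_button and rest_block between 0.044 and 0.07 m and y of small_button in the frame of board between -0.06 and 0.06 m and z of small_button in the frame of board between 0.007 and 0.014 m and x of spring_hook in the frame of board between 0.03 and 0.075 m and y of spring_hook in the frame of board between -0.015 and 0.015 m and z of spring_hook in the frame of board between 0.007 and 0.014 m and angle between the x axis of spring_hook and the y axis of board, either way round below 0.2 rad); the robot touches nothing.
It fails at once if the wax jar is moved more than 30 mm (distance of wax_jar from where it was at the start of the episode above 0.03 m).
It also fails if it takes over 112 s, if anything falls off the work surface, if the arm or the gripper's body presses on something with over 40 N, if the wrist force passes 120 N, or if a joint passes its speed limit or range.

## Robot

A 6-joint arm with a two-finger parallel gripper is mounted at the origin on the work surface. World frame = base frame: x ahead of the robot, y to its left, z up, the work surface at z = 0. Lengths are in m, angles in rad, forces in N, time in s.
With the tool pointing down it reaches from about 0.4 to 0.825 m from the base axis. Payload 7 kg.
Tool frame: the origin (TCP) lies midway between the tips of the shut fingers; the grasp point (between the pads) lies 19 mm behind it (grip_point_offset is the distance from the TCP to the grasp point, in m); z points along the fingers, y is the line along which they close (so a half turn about z gives the same grasp; the last joint's range is limited). The gripper opens to 88 mm and grips with 3 to 60 N. Pads are 19 mm wide; open, the fingers measure 130 mm over their backs; the gripper's body (78 mm by 193 mm) begins 47 mm behind the grasp point.
Start: joints at [-0.857, 0.359, 0.012, 0, -1.224, -0.288], TCP at [0.279, -0.615, 0.227] pointing down, gripper open.
Joint ranges: [-3.07, 3.07], [-1.43, 2.12], [-1.02, 1.25], [-3.03, 1.67], [-3.05, -0], [-3.03, 3.03]. Speed limits (rad/s): [2.39, 2.39, 3.01, 3.14, 3.14, 3.14].

## Interface

Orientations are given as [roll, pitch, yaw] about the fixed x, y, z axes, in that order (R = Rz(yaw) Ry(pitch) Rx(roll)).
In Python, from station import get_state, grab_frame, camera_params, job_done, grip_point_offset gives the robot as it stands.
- The arm moves only by the shell command python3 -m creep 'ROWS' [FORCE]. ROWS is JSON, a list that holds one entry, the list of rows, each a list of 7 numbers: the finger opening in cm, from 0 to 8.76, then the shift along the tool's x, y, z in cm, then the turn, a rotation vector about the tool's x, y, z in rad. In form: [[[fingers, tx, ty, tz, wx, wy, wz], ...]]. A call has 1 to 20 rows; each row is the pose to reach, as a shift and turn from the pose commanded when the call began, along the tool's axes at that moment; what a row does not reach only later rows make up. A row lasts 1/8 s, in which the tool goes at most 62.5 mm and 10.7 degrees, less where a joint would pass 70% of its speed; a pose out of reach is approached as far as the arm can. A call with a gripper value outside its range is refused whole. The fingers move at their own pace and stop on an object; FORCE is the grip in N (left out, the last holds). Time passes only in rows, so rows that repeat a pose let the fingers close. It gives the time, the measured TCP pose, the force, the opening and the grip force at its end, in the units of the state.
- get_state(): the state, without advancing time (a new reading comes with each control period).
- grab_frame(name): name is "scene" or "top" or "wrist"; returns the picture (400x640x3 uint8, blue, green, red); there is no depth.
- camera_params(name): a dict with "vertical_fov" (degrees; the focal length in pixels is half the picture's height over the tangent of half this angle, whatever the lens; pixels are square), "cx", "cy" (the principal point, pixels), "k1" (the pictures are not rectified: a ray, as slopes to the right and down, at radius r is drawn at 1 + k1 r^2 times it, then the intrinsics apply), "view" (4x4, takes a point from world to camera coordinates). Camera axes: x right, y down, z forward; pixel columns grow to the right and rows downward; lengths in m; the calibration is good to about 2 mm. A picture is of the moment at which its call begins: read the wrist's pose just before it. camera_params takes no time and is no camera call; for the wrist camera it gives the pose at the moment of the call.
- job_done(): hands the job in; it is judged then, once.
The state is a dict: "t": time; "q": joint angles; "qd": joint speeds; "joint_efforts": joint torques, N m; "eef_pos": TCP position; "ee_rot": TCP orientation; "force": force on the tool from outside, world axes, zero at the start; "moment": the same for the moment, N m; "width": finger opening in m; "gripper_force": force on a finger pad.
Only numpy, scipy, OpenCV 4.12 (cv2) and the standard library are available. Lean on these libraries where they do the work, as an engineer would, in place of code of your own. Each camera call takes 0.05 s, during which the arm holds its last target. There are 200 camera calls.

## Working session

There is one attempt and no reset: what is moved stays moved. The work goes in short steps, Python scripts to look and compute and a shell command to move; the robot and the scene stay as the last step left them, time stands still between calls to the robot, and variables do not carry over. Pictures are saved under pics/ and viewed, at most 15 in all, crops included, and the job is handed in when it is done.

```bash
ls; mkdir -p pics; cat > h.py <<'E'
import numpy as np, cv2, json
from station import *
def shot(n):
    P=camera_params(n); im=grab_frame(n); return im,P
def ray(P,uv):
    uv=np.atleast_2d(uv).astype(float); f=200/np.tan(np.radians(P['vertical_fov'])/2)
    K=np.array([[f,0,P['cx']],[0,f,P['cy']],[0,0,1]])
    d=(uv-[P['cx'],P['cy']])/f; s=d.copy()
    for _ in range(30): s=d/(1+P['k1']*(s**2).sum(1,keepdims=True))
    V=np.array(P['view']); R=V[:3,:3]; o=-R.T@V[:3,3]
    return o,np.c_[s,np.ones(len(s))]@R
def onz(P,uv,z):
    o,d=ray(P,uv); return o+d*((z-o[2])/d[:,2])[:,None]
def proj(P,X):
    V=np.array(P['view']); c=np.atleast_2d(X)@V[:3,:3].T+V[:3,3]; s=c[:,:2]/c[:,2:]
    f=200/np.tan(np.radians(P['vertical_fov'])/2)
    return s*(1+P['k1']*(s**2).sum(1,keepdims=True))*f+[P['cx'],P['cy']]
E
python3 - <<'E'
from h import *
for n in('top','scene','wrist'):
    im,P=shot(n); cv2.imwrite(f'pics/{n}0.png',im); print(n,P)
print(get_state(), grip_point_offset)
E
```

```text
pics
top {'vertical_fov': 56.63074662653767, 'cx': 313.9751964530603, 'cy': 201.02604063099102, 'k1': -0.06931327956343834, 'view': array([[ 0.00957178, -0.99987666, -0.01245199, -0.00119434],
       [-0.99906162, -0.00903647, -0.04235818,  0.46468072],
       [ 0.04224044,  0.01284575, -0.99902489,  0.96694331],
       [ 0.        ,  0.        ,  0.        ,  1.        ]])}
scene {'vertical_fov': 45.39577913930464, 'cx': 325.82577372478426, 'cy': 201.5184902872184, 'k1': -0.08478144756945825, 'view': array([[-0.74517175,  0.66686761,  0.0025785 ,  0.33952696],
       [ 0.5738235 ,  0.64316275, -0.50701901, -0.25167153],
       [-0.33977295, -0.37633664, -0.86193101,  1.38467796],
       [ 0.        ,  0.        ,  0.        ,  1.        ]])}
wrist {'vertical_fov': 68.90844449850883, 'cx': 317.81341445002334, 'cy': 202.2024244300379, 'k1': 0.01420782601066504, 'view': array([[-4.13947180e-01,  9.10300702e-01,  6.03575358e-04,
         6.73050082e-01],
       [ 8.71859416e-01,  3.96275692e-01,  2.87796342e-01,
        -3.55738335e-02],
       [ 2.61742030e-01,  1.19658717e-01, -9.57691444e-01,
         3.89756243e-01],
       [ 0.00000000e+00,  0.00000000e+00,  0.00000000e+00,
         1.00000000e+00]])}
{'t': 0.15, 'q': array([-8.56916010e-01,  3.59221650e-01,  1.12746963e-02, -2.24602428e-04,
       -1.22406658e+00, -2.88068510e-01]), 'qd': array([ 2.15606434e-05, -2.76018617e-03,  2.27294263e-03,  7.12368988e-04,
       -2.73791139e-04,  6.10779584e-05]), 'joint_efforts': array([-2.95063925e-03, -5.83274567e+01,  2.93290114e+01,  7.00119361e+00,
        8.81451677e-03, -8.87600913e-05]), 'eef_pos': array([ 0.27862105, -0.61442715,  0.2258461 ]), 'ee_rot': array([ 3.14036561e+00, -1.43368720e-04, -2.71585721e+00]), 'force': array([ 0.14406037, -0.15866801,  1.05218301]), 'moment': array([ 0.02721032, -0.04120823,  0.06014325]), 'gripper_force': 0.0, 'width': 0.08789731840382742} 0.0188
```

View pics/top0.png

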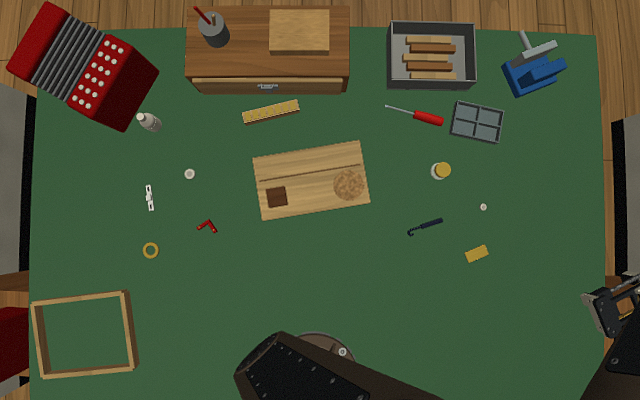

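View pics/scene0.png

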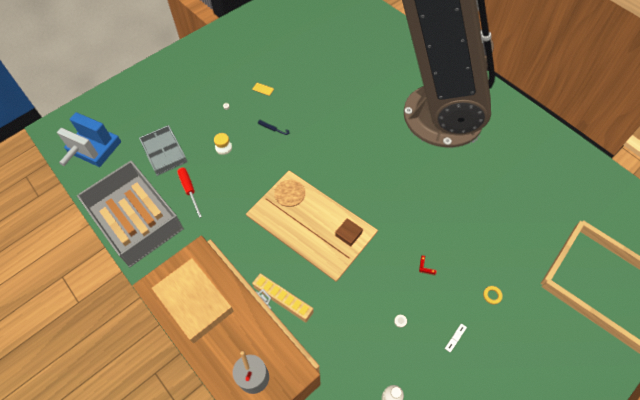

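The top view shows the board at about (311,180), with the block left (277,197) and the disc right (349,184). The guard is at (207,227), slide (149,197), large button (189,174), small button (483,207), hook (425,227) and jar (441,170). The scene view agrees. Next I'll measure them.

```bash
cat > m0.py <<'E'
from h import *
im=cv2.imread('pics/top0.png'); P=camera_params('top'); ims=cv2.imread('pics/scene0.png'); S=camera_params('scene')
hsv=cv2.cvtColor(im,cv2.COLOR_BGR2HSV); H,Sx,V=[hsv[...,i].astype(int) for i in range(3)]
fg=(~((H>50)&(H<95)&(Sx>60))).astype(np.uint8)
def blob(u,v,r,z,name):
    m=np.zeros_like(fg); m[v-r:v+r,u-r:u+r]=fg[v-r:v+r,u-r:u+r]
    n,l,st,c=cv2.connectedComponentsWithStats(m); i=1+np.argmax(st[1:,4])
    cs,_=cv2.findContours((l==i).astype(np.uint8),0,2); k=max(cs,key=cv2.contourArea)
    W=onz(P,np.argwhere(l==i)[:,::-1],z); 
    rect=cv2.minAreaRect((W[:,:2]*1000).astype(np.float32))
    print(name,st[i,4],'px',c[i].round(1),'mean',W.mean(0).round(4)[:2],'rect',np.round(rect[0],1),np.round(rect[1],1),round(rect[2],1)); return l==i
blob(311,180,75,.01,'board');blob(207,227,20,.012,'guard');blob(149,197,22,.006,'slide');blob(189,174,12,.01,'large');blob(483,207,12,.01,'small');blob(425,227,25,.008,'hook');blob(441,170,16,.03,'jar')
m=fg*0; sub=(V<110)&(H<25); m[160:215,255:300]=sub[160:215,255:300]
W=onz(P,np.argwhere(m)[:,::-1],.032);print('block',m.sum(),W.mean(0).round(4), cv2.minAreaRect((W[:,:2]*1000).astype(np.float32)))
E
python3 m0.py
python3 - <<'E'
import cv2,numpy as np
im=cv2.imread('pics/top0.png');a=cv2.resize(im[150:250,130:330],None,fx=4,fy=4,interpolation=2);b=cv2.resize(im[150:250,330:530],None,fx=4,fy=4,interpolation=2)
cv2.imwrite('pics/c0.png',np.vstack([a,b])[:, :][:800][::1][:600] if 0 else cv2.resize(np.vstack([a,b]),(600,600)))
E
```

```text
board 7196 px [310.7 179.9] mean [0.5205 0.0124] rect [521.   12.7] [172.2 292.9] 10.0
guard 130 px [207.3 225.6] mean [0.3971 0.2846] rect [388.3 286.8] [43.4 43.7] 38.2
slide 168 px [149.2 197.4] mean [0.4707 0.4475] rect [470.5 448.6] [72.7 20.7] 9.0
large 99 px [189.3 173.5] mean [0.5354 0.3371] rect [536.6 336.6] [26.9 30.1] 0.3
small 48 px [482.5 206.6] mean [ 0.4539 -0.4441] rect [ 454.2 -444.2] [19.  18.6] 89.5
hook 121 px [426.2 224.9] mean [ 0.4045 -0.2933] rect [ 402.1 -288.7] [15.5 97.6] 24.2
jar 303 px [440.1 170.2] mean [ 0.5469 -0.3239] rect [ 546.2 -323.8] [44.4 53. ] 0.6
block 409 [0.4791 0.0993 0.032 ] ((489.4002685546875, 86.23662567138672), (73.78301239013672, 102.5333480834961), 10.442936897277832)
```

View pics/c0.png

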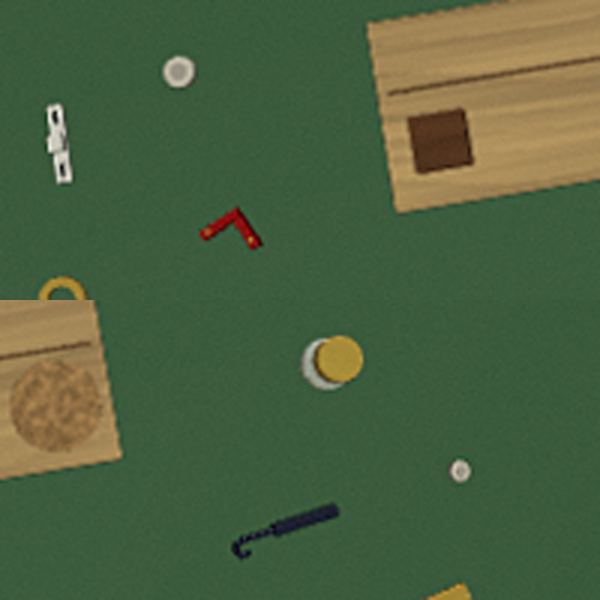

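The crop shows that the slide points roughly along the board's x, the hook's handle is away to the right with its curl at lower left, and the guard's corner is at (235,210) in the crop. Next is a helper that works out the shifts, then the small button.

```bash
cat >> h.py <<'E'
from scipy.spatial.transform import Rotation as Ro
def go(x,y,z,close=None):
    """shift in cm along tool axes and wz to TCP (x,y,z), closing line at angle close (deg, mod 180)"""
    s=get_state(); R=Ro.from_euler('xyz',s['ee_rot']).as_matrix()
    t=R.T@(np.array([x,y,z])-s['eef_pos'])*100
    ca=np.degrees(np.arctan2(R[1,1],R[0,1])); w=0
    if close is not None: w=-((close-ca+90)%180-90)
    print('t',round(s['t'],1),'shift',t.round(2),'close now',round(ca,1),'wz',round(np.radians(w),3),'alt',round(np.radians(w-180*np.sign(w)),3),'q1,q6',s['q'][[0,5]].round(2))
def brd(x,y,c=(.521,.0127),a=np.radians(10)):
    return c[0]+x*np.cos(a)-y*np.sin(a), c[1]+x*np.sin(a)+y*np.cos(a)
E
python3 -c "
from h import *
go(.454,-.4442,.10)"
```

```text
t 0.1 shift [-23.     8.24  12.59] close now 114.4 wz 0.0 alt 0.0 q1,q6 [-0.86 -0.29]
```

```bash
python3 -m creep '[[[5,-23,8.2,11,0,0,0],[5,-23,8.2,11,0,0,0],[5,-23,8.2,11,0,0,0],[5,-23,8.2,11,0,0,0],[5,-23,8.2,11,0,0,0],[5,-23,8.2,11,0,0,0],[5,-23,8.2,11,0,0,0],[5,-23,8.2,11,0,0,0]]]' 20
cat > w.py <<'E'
from h import *
import sys
im,P=shot('wrist'); n=sys.argv[1]; x,y,z,r=map(float,sys.argv[2:6]) # expected spot, height, radius m
hsv=cv2.cvtColor(im,cv2.COLOR_BGR2HSV).astype(int); fg=(~((hsv[...,0]>45)&(hsv[...,0]<95)&(hsv[...,1]>50)))
vv,uu=np.mgrid[:400,:640]; W=onz(P,np.c_[uu.ravel(),vv.ravel()],z).reshape(400,640,3)
m=(fg&(np.hypot(W[...,0]-x,W[...,1]-y)<r)).astype(np.uint8); m=cv2.morphologyEx(m,cv2.MORPH_OPEN,np.ones((3,3),np.uint8))
N,l,st,c=cv2.connectedComponentsWithStats(m); i=1+np.argmax(st[1:,4]); k=l==i
X=W[k][:,:2]*1000; rc=cv2.minAreaRect(X.astype(np.float32)); cc=cv2.minEnclosingCircle(X.astype(np.float32))
print('px',st[i],'mean',X.mean(0).round(1),'rect',np.round(rc[0],1),np.round(rc[1],1),round(rc[2],1),'corners',cv2.boxPoints(rc).round(0).tolist(),'circ',np.round(cc[0],1),round(cc[1],1))
cv2.imwrite(f'pics/{n}.png',im)
E
python3 w.py w1 .454 -.4442 .01 .03; python3 -c "
from h import *
go(.454,-.4442,.005)"
```

```text
t: 1.15
eef_pos: [0.4538, -0.4461, 0.1172]
ee_rot: [-3.141, 0.001, -2.717]
force: [-0.5, 0.0, 0.4]
width: 0.05
gripper_force: 0.0
px [309 190  19  19 302] mean [ 452.5 -445.6] rect [ 452.4 -445.2] [17.7 17.1] 24.4 corners [[441.0, -441.0], [448.0, -457.0], [464.0, -449.0], [457.0, -434.0]] circ [ 452.6 -445.6] 9.8
t 1.2 shift [-0.09  0.16 11.22] close now 114.3 wz 0.0 alt 0.0 q1,q6 [-0.47 -0.68]
```

View pics/w1.png

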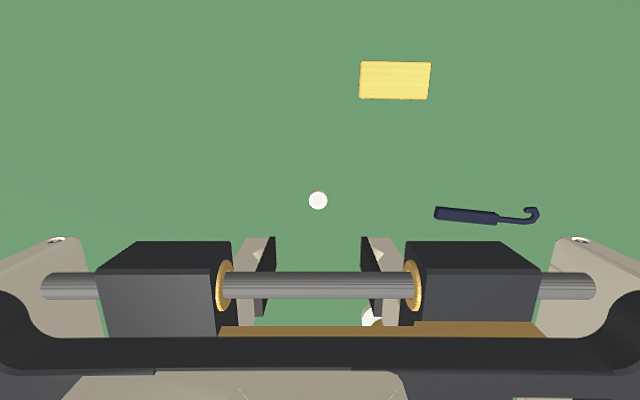

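The wrist view shows the button at (318,200), within 1.5 mm of the top estimate, and the hook at right (485,215).

```bash
python3 w.py w1b .402 -.289 .008 .075; python3 -m creep '[[[5,0.1,0,6,0,0,0],[4,0.1,0,10,0,0,0],[3.5,0.1,0,11.2,0,0,0],[3.5,0.1,0,11.2,0,0,0],[0,0.1,0,11.2,0,0,0],[0,0.1,0,11.2,0,0,0],[0,0.1,0,11.2,0,0,0],[0,0.1,0,11.2,0,0,0],[0,0.1,0,11.2,0,0,0],[0,0.1,0,8,0,0,0],[0,0.1,0,3,0,0,0],[0,0.1,0,1,0,0,0],[0,0.1,0,1,0,0,0]]]' 20; python3 -c "
from h import *
p=brd(-.03,.0385);print(p);go(*p,.10,190);go(*p,.016,190)"
```

```text
px [ 412  241  121   45 3964] mean [ 448.3 -277. ] rect [ 450.8 -275.7] [ 49.6 123.2] 24.5 corners [[403.0, -230.0], [454.0, -342.0], [499.0, -321.0], [448.0, -209.0]] circ [ 440.8 -280.3] 63.1
t: 2.88
eef_pos: [0.4546, -0.446, 0.109]
ee_rot: [-3.138, 0.003, -2.716]
force: [-0.3, 0.2, -0.5]
width: 0.0162
gripper_force: 20.0
(np.float64(0.48477031256945696), np.float64(0.045405653160962095))
t 2.9 shift [-23.06  43.5    0.81] close now 114.4 wz -1.319 alt 1.822 q1,q6 [-0.47 -0.68]
t 2.9 shift [-23.04  43.53   9.21] close now 114.4 wz -1.319 alt 1.822 q1,q6 [-0.47 -0.68]
```

```bash
python3 -m creep '[[[0,-3,5.5,0,0,0,-0.16],[0,-6,11,0.5,0,0,-0.33],[0,-9,16.5,0.5,0,0,-0.5],[0,-12,22,0.5,0,0,-0.66],[0,-15,27.5,0.5,0,0,-0.83],[0,-18,33,0.5,0,0,-1],[0,-21,39,0.5,0,0,-1.16],[0,-23,43.5,0.5,0,0,-1.32],[0,-23,43.5,0.5,0,0,-1.32],[0,-23,43.5,0.5,0,0,-1.32],[0,-23,43.5,0.5,0,0,-1.32],[0,-23,43.5,0.5,0,0,-1.32]]]'
python3 -c "
from h import *
im,P=shot('wrist');cv2.imwrite('pics/w2.png',im)
p=brd(-.03,.0385);go(*p,.016,190)
for q,z in (((-.03,-.095),.016),((-.03,.095),.032),((.085,.145),.01),((.085,-.145),.01)): print(proj(P,[*brd(*q),z]).round(0))
"
```

```text
t: 4.38
eef_pos: [0.4831, 0.0446, 0.1014]
ee_rot: [3.141, -0.0, -1.398]
force: [0.2, -0.5, -0.4]
width: 0.0163
gripper_force: 20.0
t 4.4 shift [-0.04 -0.17  8.55] close now -170.1 wz -0.002 alt 3.14 q1,q6 [ 0.5  -0.33]
[[315.  35.]]
[[316. 274.]]
[[201. 307.]]
[[152. -45.]]
```

View pics/w2.png

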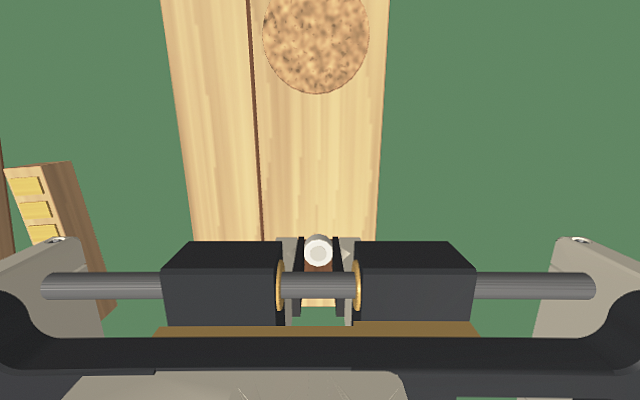

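The disc shows at (316,37), as predicted at (315,35), so the board pose holds. The button is gripped at (318,252). Placing it now.

```bash
python3 -m creep '[[[0,0,-0.2,4,0,0,0],[0,0,-0.2,7.5,0,0,0],[0,0,-0.2,8.5,0,0,0],[0,0,-0.2,8.55,0,0,0],[0,0,-0.2,8.55,0,0,0],[3,0,-0.2,8.55,0,0,0],[3,0,-0.2,8.55,0,0,0],[3,0,-0.2,8.55,0,0,0],[3,0,-0.2,5,0,0,0],[3,0,-0.2,0,0,0,0],[3,0,-0.2,-1,0,0,0]]]'
python3 -c "
from h import *
go(.406,-.298,.12,24)
im,P=shot('scene');cv2.imwrite('pics/s2.png',im)
go(.406,-.298,.12,24)"
```

```text
t: 5.8
eef_pos: [0.4871, 0.0469, 0.1148]
ee_rot: [-3.136, 0.001, -1.395]
force: [-0.2, 0.3, -0.6]
width: 0.03
gripper_force: 0.0
t 5.8 shift [32.54 14.   -0.64] close now -169.9 wz -0.243 alt 2.898 q1,q6 [ 0.5  -0.32]
t 5.8 shift [32.53 13.96 -0.66] close now -170.0 wz -0.243 alt 2.898 q1,q6 [ 0.5  -0.32]
```

```bash
python3 -m creep '[[[4,5,2.2,-1,0,0,-0.05],[4,10,4.4,-1,0,0,-0.1],[4,15,6.5,-1,0,0,-0.15],[4,20,8.6,-1,0,0,-0.2],[4,26,11.2,-1,0,0,-0.243],[4,32.5,14,-1,0,0,-0.243],[4,32.5,14,-1,0,0,-0.243],[4,32.5,14,-1,0,0,-0.243],[4,32.5,14,-1,0,0,-0.243]]]'
python3 - <<'E'
from h import *
im,P=shot('wrist')
hsv=cv2.cvtColor(im,cv2.COLOR_BGR2HSV).astype(int)
vv,uu=np.mgrid[:400,:640]; W=onz(P,np.c_[uu.ravel(),vv.ravel()],.009).reshape(400,640,3)
m=((hsv[...,2]<80)&(hsv[...,0]>100)&(np.hypot(W[...,0]-.402,W[...,1]+.289)<.07)).astype(np.uint8)
k,_=cv2.findContours(m,0,2); k=max(k,key=cv2.contourArea); print(cv2.contourArea(k),cv2.boundingRect(k))
cv2.imwrite('pics/w3.png',im)
go(.406,-.298,.006,24)
a=hsv[:,:,:];cv2.imwrite('pics/x.png',m*255)
E
```

```text
t: 6.98
eef_pos: [0.404, -0.2974, 0.1211]
ee_rot: [3.141, 0.001, -1.152]
force: [-0.0, 1.0, 0.6]
width: 0.0398
gripper_force: 0.0
38.0 (313, 216, 13, 34)
t 7.0 shift [ 0.15 -0.13 11.53] close now -156.0 wz 0.001 alt -3.141 q1,q6 [-0.24  0.66]
```

View pics/w3.png

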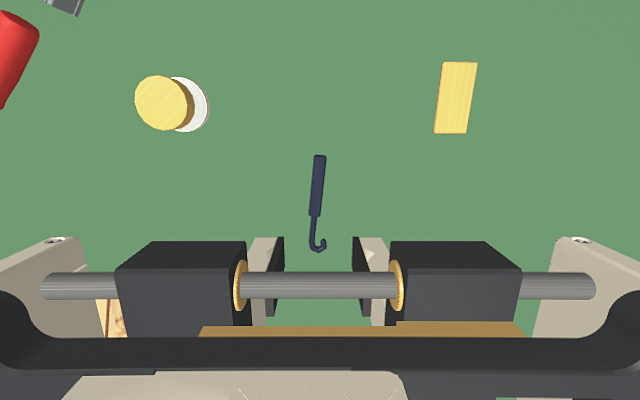

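The hook's handle runs from (320,155) to (315,216), with the curl at (318,248). The jar is at (185,103).

```bash
python3 - <<'E'
from h import *
P=camera_params('wrist')
a,b,c=onz(P,[(320,155.5),(314.8,216),(318,251)],.009)
d=(b-a)[:2]; L=np.hypot(*d); d/=L; ang=np.degrees(np.arctan2(d[1],d[0]))
print(a,b,c,'handle',L,'ang',ang,'tot',(c-a)[:2]@d)
o=a[:2]+.05*d; g=o-.017*d; print('origin',o,'grip',g)
go(*g,.005,ang+90)
E
```

```text
[ 0.41934661 -0.33491708  0.009     ] [ 0.39978167 -0.27901801  0.009     ] [ 0.38153724 -0.24592499  0.009     ] handle 0.0592240971878563 ang 109.29028355774238 tot 0.09648629575990557
origin [ 0.40282889 -0.28772423] grip [ 0.40844492 -0.3037698 ]
t 7.0 shift [ 0.77 -0.12 11.63] close now -156.0 wz 0.083 alt -3.059 q1,q6 [-0.24  0.66]
```

```bash
python3 -m creep '[[[4,0.8,-0.1,5,0,0,0.08],[4,0.8,-0.1,10,0,0,0.08],[3.5,0.8,-0.1,11.6,0,0,0.08],[3.5,0.8,-0.1,11.6,0,0,0.08],[0,0.8,-0.1,11.6,0,0,0.08],[0,0.8,-0.1,11.6,0,0,0.08],[0,0.8,-0.1,11.6,0,0,0.08],[0,0.8,-0.1,11.6,0,0,0.08],[0,0.8,-0.1,11.6,0,0,0.08],[0,0.8,-0.1,9,0,0,0.08],[0,0.8,-0.1,4,0,0,0.08],[0,0.8,-0.1,1,0,0,0.08],[0,0.8,-0.1,1,0,0,0.08]]]' 30
python3 -c "
from h import *
go(.5757,.0051,.10,10);go(.5757,.0051,.016,10)"
```

```text
t: 8.65
eef_pos: [0.4096, -0.3059, 0.1143]
ee_rot: [-3.137, -0.003, -1.233]
force: [-0.2, -1.1, -0.6]
width: 0.0112
gripper_force: 30.0
t 8.7 shift [-23.84 -25.97   1.47] close now -160.6 wz 0.164 alt -2.978 q1,q6 [-0.26  0.59]
t 8.7 shift [-23.86 -25.94   9.87] close now -160.6 wz 0.164 alt -2.978 q1,q6 [-0.26  0.59]
```

```bash
python3 -m creep '[[[0,-3,-3,0,0,0,0.03],[0,-6.5,-7,0,0,0,0.07],[0,-10,-11,0,0,0,0.11],[0,-14,-15,0,0,0,0.16],[0,-18,-19.5,0,0,0,0.16],[0,-21.5,-23.5,0,0,0,0.16],[0,-23.8,-26,0,0,0,0.16],[0,-23.8,-26,0,0,0,0.16],[0,-23.8,-26,0,0,0,0.16],[0,-23.8,-26,0,0,0,0.16],[0,-23.8,-26,0,0,0,0.16]]]'
python3 -c "
from h import *
im,P=shot('wrist');cv2.imwrite('pics/w4.png',im)
go(.5757,.0051,.0155,10)
o=np.array(brd(.0525,0));d=np.array([-.1736,.985])
z=get_state()['eef_pos'][2]+.005
for k in (-.05,.01,.05): print(proj(P,[*(o+k*d),z]).round(0))
"
```

```text
t: 10.02
eef_pos: [0.5742, 0.0046, 0.1116]
ee_rot: [-3.142, 0.0, -1.394]
force: [0.1, 0.1, -0.2]
width: 0.0107
gripper_force: 30.0
t 10.1 shift [-0.01 -0.15  9.62] close now -169.9 wz 0.002 alt -3.139 q1,q6 [ 0.35 -0.17]
[[315. 199.]]
[[315. 294.]]
[[315. 349.]]
```

View pics/w4.png

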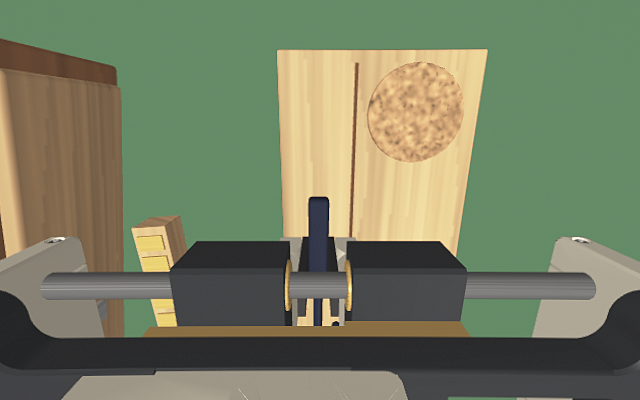

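The handle end is at (318,197), as predicted, so I'll place the hook.

```bash
python3 -m creep '[[[0,0,-0.1,5,0,0,0],[0,0,-0.1,8.5,0,0,0],[0,0,-0.1,9.5,0,0,0],[0,0,-0.1,9.6,0,0,0],[0,0,-0.1,9.6,0,0,0],[2.5,0,-0.1,9.6,0,0,0],[2.5,0,-0.1,9.6,0,0,0],[2.5,0,-0.1,9.6,0,0,0],[2.5,0,-0.1,6,0,0,0],[2.5,0,-0.1,0,0,0,0],[2.5,0,-0.1,-1,0,0,0],[2.5,0,-0.1,-1,0,0,0]]]'
python3 -c "
from h import *
go(.536,.337,.12)
"
```

```text
t: 11.58
eef_pos: [0.5758, 0.0059, 0.1224]
ee_rot: [-3.139, 0.001, -1.393]
force: [-0.0, 0.4, -0.1]
width: 0.0249
gripper_force: 0.0
t 11.6 shift [-33.29  -1.94   0.26] close now -169.8 wz 0.0 alt 0.0 q1,q6 [ 0.35 -0.17]
```

```bash
python3 -m creep '[[[5,-6,-0.4,0,0,0,0],[5,-12,-0.8,0,0,0,0],[5,-18,-1.2,0,0,0,0],[5,-24,-1.5,0,0,0,0],[5,-29,-1.8,0,0,0,0],[5,-33.3,-1.9,0,0,0,0],[5,-33.3,-1.9,0,0,0,0],[5,-33.3,-1.9,0,0,0,0],[5,-33.3,-1.9,0,0,0,0]]]' 20
python3 w.py w5 .5365 .337 .01 .03; python3 -c "
from h import *
go(.536,.337,.005)"
```

```text
t: 12.7
eef_pos: [0.5351, 0.3355, 0.1208]
ee_rot: [3.14, -0.001, -1.394]
force: [0.5, -0.7, 0.5]
width: 0.0496
gripper_force: 0.0
px [303 185  29  30 679] mean [535.6 336.9] rect [535.6 337. ] [26.9 28.9] 10.2 corners [[520.0, 349.0], [525.0, 320.0], [551.0, 325.0], [546.0, 354.0]] circ [536.  337.1] 14.6
t 12.8 shift [-0.13 -0.11 11.61] close now -169.9 wz 0.0 alt 0.0 q1,q6 [ 0.87 -0.69]
```

```bash
python3 -m creep '[[[5,-0.1,-0.1,5,0,0,0],[5,-0.1,-0.1,10,0,0,0],[4.5,-0.1,-0.1,11.6,0,0,0],[4.5,-0.1,-0.1,11.6,0,0,0],[0,-0.1,-0.1,11.6,0,0,0],[0,-0.1,-0.1,11.6,0,0,0],[0,-0.1,-0.1,11.6,0,0,0],[0,-0.1,-0.1,11.6,0,0,0],[0,-0.1,-0.1,11.6,0,0,0],[0,-0.1,-0.1,8,0,0,0],[0,-0.1,-0.1,2,0,0,0],[0,-0.1,-0.1,0,0,0,0],[0,-0.1,-0.1,0,0,0,0]]]' 20
python3 -c "
from h import *
p=brd(-.03,.095);print(p)
go(*p,.11,10)"
```

```text
t: 14.38
eef_pos: [0.5368, 0.3389, 0.1243]
ee_rot: [-3.138, 0.003, -1.393]
force: [-0.5, 0.3, -1.0]
width: 0.0259
gripper_force: 20.0
(np.float64(0.4749591905312754), np.float64(0.10104729120615184))
t 14.4 shift [22.31 10.31  1.33] close now -169.8 wz 0.004 alt -3.138 q1,q6 [ 0.87 -0.69]
```

```bash
python3 -m creep '[[[0,4,2,0,0,0,0],[0,9,4.2,0,0,0,0],[0,14,6.5,0,0,0,0],[0,18.5,8.6,0.5,0,0,0],[0,22.3,10.3,1,0,0,0],[0,22.3,10.3,1,0,0,0],[0,22.3,10.3,1,0,0,0],[0,22.3,10.3,1,0,0,0],[0,22.3,10.3,1,0,0,0]]]'
python3 -c "
from h import *
p=brd(-.03,.095)
im,P=shot('wrist');cv2.imwrite('pics/w6.png',im)
go(*p,.0375,10)"
```

```text
t: 15.5
eef_pos: [0.4743, 0.1009, 0.1114]
ee_rot: [3.141, -0.0, -1.392]
force: [0.0, 0.4, -0.1]
width: 0.0261
gripper_force: 20.0
t 15.6 shift [-0.01 -0.08  7.39] close now -169.8 wz 0.004 alt -3.137 q1,q6 [ 0.62 -0.44]
```

View pics/w6.png

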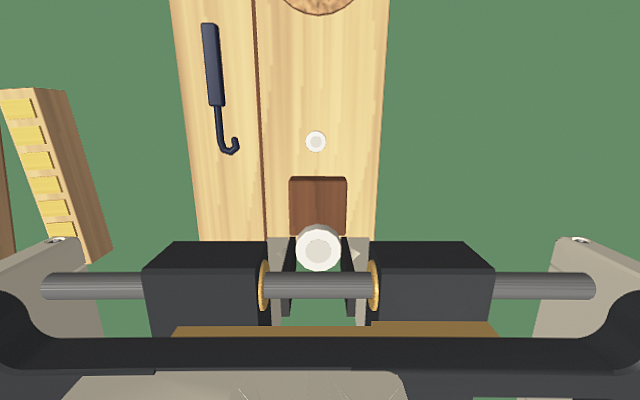

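The hook lies in the back strip, (210,25) to (230,150), and the small button is in the row at (316,141). The large button is held at (318,248), over the block. Placing it now.

```bash
python3 -m creep '[[[0,0,-0.1,3.5,0,0,0],[0,0,-0.1,6.5,0,0,0],[0,0,-0.1,7.2,0,0,0],[0,0,-0.1,7.35,0,0,0],[0,0,-0.1,7.35,0,0,0],[4,0,-0.1,7.35,0,0,0],[4,0,-0.1,7.35,0,0,0],[4,0,-0.1,7.35,0,0,0],[4,0,-0.1,5,0,0,0],[4,0,-0.1,0,0,0,0],[4,0,-0.1,-1,0,0,0],[4,0,-0.1,-1,0,0,0]]]'
python3 -c "
from h import *
go(.4705,.448,.12,99)
"
```

```text
t: 17.05
eef_pos: [0.4754, 0.1006, 0.1221]
ee_rot: [-3.14, 0.001, -1.393]
force: [-1.0, 0.3, -1.0]
width: 0.04
gripper_force: 0.0
t 17.1 shift [-34.27  -5.67   0.26] close now -169.8 wz -1.55 alt 1.592 q1,q6 [ 0.61 -0.44]
```

```bash
python3 -m creep '[[[4,-4,-0.6,0,0,0,-0.16],[4,-8,-1.2,0,0,0,-0.32],[4,-12,-2,0,0,0,-0.48],[4,-16,-2.6,0,0,0,-0.64],[4,-20,-3.3,0,0,0,-0.8],[4,-24,-4,0,0,0,-0.96],[4,-28,-4.6,0,0,0,-1.12],[4,-31,-5,0,0,0,-1.28],[4,-34.3,-5.7,0,0,0,-1.44],[4,-34.3,-5.7,0,0,0,-1.55],[4,-34.3,-5.7,0,0,0,-1.55],[4,-34.3,-5.7,0,0,0,-1.55],[4,-34.3,-5.7,0,0,0,-1.55]]]' 30
python3 w.py w7 .4705 .448 .006 .05; python3 -c "
from h import *
go(.4705,.448,.005,99)"
```

```text
t: 18.68
eef_pos: [0.4705, 0.4476, 0.1213]
ee_rot: [3.141, 0.0, 0.155]
force: [-0.8, -0.3, 0.2]
width: 0.0401
gripper_force: 0.0
px [ 311  161   16   71 1090] mean [472.7 448.3] rect [471.6 448.3] [70.6 14.6] 9.4 corners [[436.0, 450.0], [438.0, 435.0], [508.0, 447.0], [505.0, 461.0]] circ [471.6 448. ] 35.8
t 18.7 shift [ 0.   -0.03 11.65] close now -81.1 wz -0.001 alt 3.14 q1,q6 [1.06 0.67]
```

View pics/w7.png

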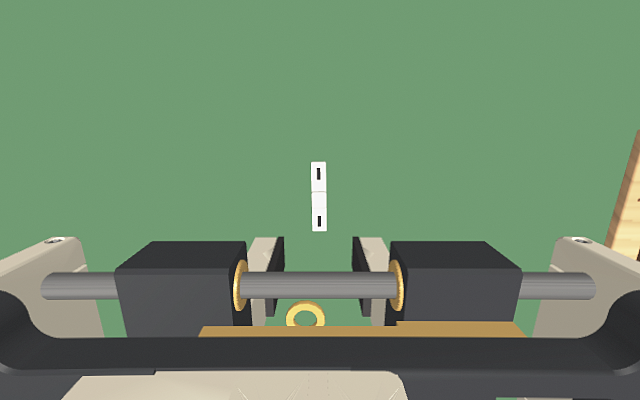

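The slide is at (319,196) in view, centre (471.5,448.3) mm, angle 9.4°.

```bash
python3 -m creep '[[[4,0.1,0,5,0,0,0],[4,0.1,0,10,0,0,0],[4,0.1,0,11.6,0,0,0],[4,0.1,0,11.6,0,0,0],[0,0.1,0,11.6,0,0,0],[0,0.1,0,11.6,0,0,0],[0,0.1,0,11.6,0,0,0],[0,0.1,0,11.6,0,0,0],[0,0.1,0,11.6,0,0,0],[0,0.1,0,8,0,0,0],[0,0.1,0,2,0,0,0],[0,0.1,0,0,0,0,0],[0,0.1,0,0,0,0,0]]]' 30
python3 -c "
from h import *
p=brd(-.03,0);print(p)
go(*p,.11,100)"
```

```text
t: 20.35
eef_pos: [0.472, 0.4492, 0.1238]
ee_rot: [-3.138, -0.003, 0.157]
force: [0.6, -0.4, -1.2]
width: 0.0135
gripper_force: 30.0
(np.float64(0.49145576740963376), np.float64(0.0074905546699920895))
t 20.4 shift [-5.   43.94  1.22] close now -81.0 wz -0.017 alt 3.124 q1,q6 [1.06 0.67]
```

The fingers are 21 mm thick, so releasing the slide could brush the small button. I'll measure what has been placed so far first.

```bash
python3 - <<'E'
from h import *
for n in('top','scene'):
    im,P=shot(n); cv2.imwrite(f'pics/{n}3.png',im)
    hsv=cv2.cvtColor(im,cv2.COLOR_BGR2HSV).astype(int)
    for nm,t,z in (('small',(-.03,.0385),.020),('large',(-.03,.095),.042)):
        u,v=proj(P,[*brd(*t),z])[0].round().astype(int)
        m=np.zeros((400,640),np.uint8); m[v-9:v+10,u-9:u+10]=((hsv[...,1]<60)&(hsv[...,2]>110))[v-9:v+10,u-9:u+10]
        N,l,st,c=cv2.connectedComponentsWithStats(m)
        if N<2: print(n,nm,'none');continue
        i=1+np.argmax(st[1:,4]); w=onz(P,c[i],z-.002)[0]
        b=Ro.from_euler('z',-10,degrees=True).apply(w-[.521,.0127,0])
        print(n,nm,st[i,4],c[i].round(1),'board frame mm',(b*1000).round(1))
    u,v=proj(P,[*brd(0,.0),.02])[0].round().astype(int)
    cv2.imwrite(f'pics/{n}3c.png',cv2.resize(im[v-70:v+70,u-95:u+95],None,fx=4,fy=4,interpolation=2))
E
```

```text
top small 32 [297.5 192.5] board frame mm [-28.4  39.1  18. ]
top large 99 [276.  195.9] board frame mm [-29.5  93.8  40. ]
scene small 41 [330.  220.8] board frame mm [-30.   40.7  18. ]
scene large 104 [348.2 228.8] board frame mm [-30.4  95.7  40. ]
```

View pics/top3c.png

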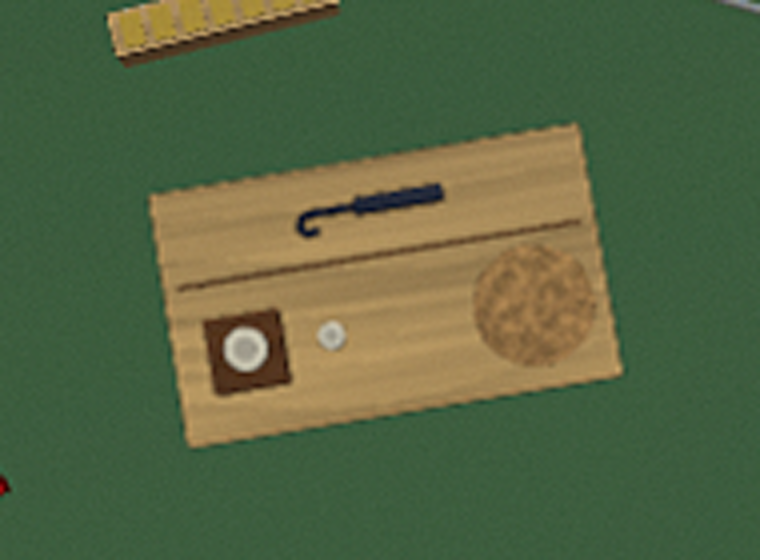

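The large button is centred on the block, the small one is at board y≈40 mm and the hook is parallel to the row. I'll place the slide at y = −5 mm so the fingers clear the button by about 5 mm.

```bash
python3 -m creep '[[[0,-0.6,5.5,0,0,0,0],[0,-1.2,11,0,0,0,0],[0,-1.8,16.5,0,0,0,0],[0,-2.5,22,0,0,0,0],[0,-3.2,27.5,0,0,0,0],[0,-3.8,33,0,0,0,0],[0,-4.5,39,0,0,0,0],[0,-5,44.4,0,0,0,-0.017],[0,-5,44.4,0.5,0,0,-0.017],[0,-5,44.4,0.5,0,0,-0.017],[0,-5,44.4,0.5,0,0,-0.017],[0,-5,44.4,0.5,0,0,-0.017]]]'
python3 -c "
from h import *
go(*brd(-.03,-.005),.0155,100)"
```

```text
t: 21.95
eef_pos: [0.4916, 0.0029, 0.1164]
ee_rot: [3.142, 0.0, 0.176]
force: [-0.4, 0.4, -0.1]
width: 0.0134
gripper_force: 30.0
t 21.9 shift [ 0.06  0.04 10.09] close now -79.9 wz 0.001 alt -3.14 q1,q6 [0.41 1.34]
```

```bash
python3 -m creep '[[[0,0.1,0,5,0,0,0],[0,0.1,0,9,0,0,0],[0,0.1,0,10,0,0,0],[0,0.1,0,10.1,0,0,0],[0,0.1,0,10.1,0,0,0],[1.9,0.1,0,10.1,0,0,0],[1.9,0.1,0,10.1,0,0,0],[1.9,0.1,0,10.1,0,0,0],[1.9,0.1,0,6,0,0,0],[1.9,0.1,0,1,0,0,0],[1.9,0.1,0,-1,0,0,0],[1.9,0.1,0,-1,0,0,0]]]'
python3 - <<'E'
from h import *
im=cv2.imread('pics/top3.png');P=camera_params('top')
r=cv2.inRange(cv2.cvtColor(im,cv2.COLOR_BGR2HSV),(0,150,60),(8,255,255))|cv2.inRange(cv2.cvtColor(im,cv2.COLOR_BGR2HSV),(172,150,60),(180,255,255))
r[:200]=0; r[250:]=0; r[:,:180]=0; r[:,240:]=0
k,_=cv2.findContours(r,0,1); k=max(k,key=cv2.contourArea)[:,0]
W=onz(P,k,.013)*1000; tri=cv2.minEnclosingTriangle(W[:,None,:2].astype(np.float32))[1][:,0]
print(W[:,:2].round(0).tolist()); print(tri.round(0).tolist())
go(.39,.287,.12)
E
```

```text
t: 23.45
eef_pos: [0.4936, 0.0024, 0.1284]
ee_rot: [-3.141, -0.004, 0.174]
force: [-0.1, -0.2, -1.2]
width: 0.019
gripper_force: 0.0
[[414.0, 283.0], [412.0, 285.0], [409.0, 288.0], [409.0, 291.0], [406.0, 293.0], [404.0, 296.0], [404.0, 299.0], [401.0, 301.0], [401.0, 304.0], [398.0, 307.0], [396.0, 304.0], [393.0, 304.0], [390.0, 306.0], [390.0, 309.0], [393.0, 312.0], [390.0, 312.0], [388.0, 312.0], [388.0, 309.0], [388.0, 306.0], [390.0, 304.0], [393.0, 301.0], [393.0, 298.0], [396.0, 296.0], [399.0, 293.0], [399.0, 290.0], [401.0, 288.0], [404.0, 285.0], [401.0, 282.0], [399.0, 282.0], [396.0, 280.0], [393.0, 277.0], [391.0, 274.0], [388.0, 274.0], [386.0, 271.0], [383.0, 269.0], [380.0, 269.0], [380.0, 266.0], [380.0, 263.0], [383.0, 263.0], [386.0, 261.0], [388.0, 261.0], [391.0, 263.0], [391.0, 266.0], [394.0, 269.0], [396.0, 269.0], [399.0, 269.0], [399.0, 272.0], [401.0, 274.0], [404.0, 274.0], [407.0, 274.0], [407.0, 277.0], [409.0, 280.0], [412.0, 280.0]]
[[415.0, 281.0], [378.0, 253.0], [389.0, 322.0]]
t 23.4 shift [ -5.27 -29.83   0.84] close now -80.0 wz 0.0 alt 0.0 q1,q6 [0.4  1.34]
```

```bash
python3 -m creep '[[[5,-1,-5.5,0,0,0,-0.1],[5,-2,-11,0,0,0,-0.2],[5,-3,-17,0,0,0,-0.3],[5,-4,-23,0,0,0,-0.4],[5,-5.3,-29.8,0.5,0,0,-0.48],[5,-5.3,-29.8,0.5,0,0,-0.48],[5,-5.3,-29.8,0.5,0,0,-0.48],[5,-5.3,-29.8,0.5,0,0,-0.48],[5,-5.3,-29.8,0.5,0,0,-0.48]]]'
python3 - <<'E'
from h import *
im,P=shot('wrist'); cv2.imwrite('pics/w8.png',im)
h=cv2.cvtColor(im,cv2.COLOR_BGR2HSV)
r=cv2.inRange(h,(0,120,60),(10,255,255))|cv2.inRange(h,(170,120,60),(180,255,255))
k,_=cv2.findContours(r,0,1); k=max(k,key=cv2.contourArea); print(cv2.contourArea(k),cv2.boundingRect(k))
W=onz(P,k[:,0],.014)*1000
a=cv2.approxPolyDP(W[:,None,:2].astype(np.float32),4,True)[:,0]; print(a.round(1).tolist()); print(cv2.minAreaRect(W[:,:2].astype(np.float32)))
go(.395,.283,.12)
E
```

```text
t: 24.58
eef_pos: [0.3891, 0.2852, 0.1215]
ee_rot: [3.142, 0.0, 0.652]
force: [0.5, -0.8, -0.2]
width: 0.0499
gripper_force: 0.0
683.0 (295, 177, 43, 44)
[[395.5, 315.5], [387.29998779296875, 310.6000061035156], [403.1000061035156, 285.1000061035156], [379.79998779296875, 268.1000061035156], [383.1000061035156, 262.1000061035156], [415.8999938964844, 285.70001220703125]]
((389.2338562011719, 289.322509765625), (41.595706939697266, 39.13549041748047), 35.23033142089844)
t 24.6 shift [0.32 0.54 0.16] close now -52.6 wz 0.0 alt 0.0 q1,q6 [1.04 1.18]
```

View pics/w8.png

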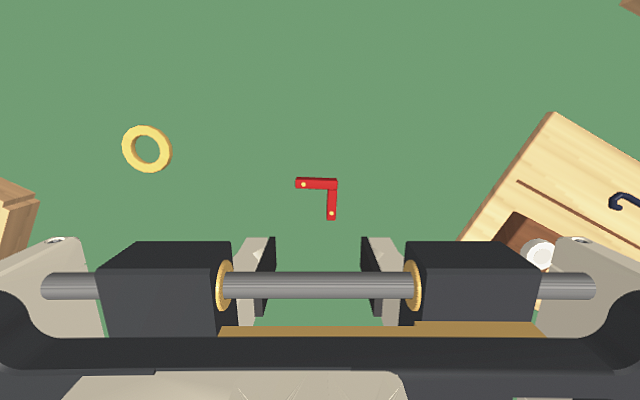

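The guard's corner is at (336,180), with one leg to the left and one toward the gripper. I'll grip the leg that points at the gripper.

```bash
python3 -c "
from h import *
go(.3947,.2751,.005,-54.7)"
```

```text
t 24.6 shift [-0.18  1.15 11.66] close now -52.6 wz 0.036 alt -3.105 q1,q6 [1.04 1.18]
```

```bash
python3 -m creep '[[[4,-0.2,1.1,4,0,0,0.036],[4,-0.2,1.1,9,0,0,0.036],[4,-0.2,1.1,11.6,0,0,0.036],[4,-0.2,1.1,11.6,0,0,0.036],[0,-0.2,1.1,11.6,0,0,0.036],[0,-0.2,1.1,11.6,0,0,0.036],[0,-0.2,1.1,11.6,0,0,0.036],[0,-0.2,1.1,11.6,0,0,0.036],[0,-0.2,1.1,11.6,0,0,0.036],[0,-0.2,1.1,8,0,0,0.036],[0,-0.2,1.1,2,0,0,0.036],[0,-0.2,1.1,0,0,0,0.036],[0,-0.2,1.1,0,0,0,0.036]]]' 35
python3 - <<'E'
from h import *
go(.514,-.1009,.11,-54.7)
im,P=shot('wrist'); cv2.imwrite('pics/w9.png',im[150:400,160:480])
h=cv2.cvtColor(im,cv2.COLOR_BGR2HSV); r=cv2.inRange(h,(0,120,40),(10,255,255))|cv2.inRange(h,(170,120,40),(180,255,255))
k,_=cv2.findContours(r,0,1); k=max(k,key=cv2.contourArea)
s=get_state(); W=onz(P,k[:,0],s['eef_pos'][2]+.009)*1000
print(cv2.approxPolyDP(W[:,None,:2].astype(np.float32),4,True)[:,0].round(1).tolist(), s['eef_pos'])
E
```

```text
t: 26.25
eef_pos: [0.3944, 0.2774, 0.1234]
ee_rot: [-3.14, -0.004, 0.618]
force: [-0.3, -1.0, -1.0]
width: 0.0085
gripper_force: 35.0
t 26.2 shift [-12.19  37.76   1.23] close now -54.6 wz 0.002 alt -3.139 q1,q6 [1.02 1.17]
[[395.6000061035156, 319.0], [384.70001220703125, 314.0], [401.79998779296875, 290.0], [385.29998779296875, 277.79998779296875], [389.79998779296875, 270.29998779296875], [416.20001220703125, 290.1000061035156]] [0.39376371 0.27658924 0.12195493]
```

View pics/w9.png

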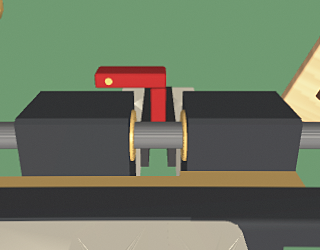

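```bash
python3 -m creep '[[[0,-1.7,5,0,0,0,0],[0,-3.4,10.5,0,0,0,0],[0,-5.2,16,0,0,0,0],[0,-7,21.5,0,0,0,0],[0,-8.8,27,0,0,0,0],[0,-10.5,32.5,0,0,0,0],[0,-12.1,37.8,0,0,0,0],[0,-12.1,37.8,0.5,0,0,0],[0,-12.1,37.8,0.5,0,0,0],[0,-12.1,37.8,0.5,0,0,0],[0,-12.1,37.8,0.5,0,0,0],[0,-12.1,37.8,0.5,0,0,0]]]'
python3 - <<'E'
from h import *
go(.5138,-.1019,.0218,-54.7)
im,P=shot('wrist')
h=cv2.cvtColor(im,cv2.COLOR_BGR2HSV); r=cv2.inRange(h,(0,120,40),(10,255,255))|cv2.inRange(h,(170,120,40),(180,255,255))
k,_=cv2.findContours(r,0,1); k=max(k,key=cv2.contourArea)
s=get_state(); W=onz(P,k[:,0],s['eef_pos'][2]+.009)*1000
print(cv2.approxPolyDP(W[:,None,:2].astype(np.float32),4,True)[:,0].round(1).tolist(), s['eef_pos'])
cv2.imwrite('pics/w10.png',im)
E
```

```text
t: 27.8
eef_pos: [0.5144, -0.101, 0.1168]
ee_rot: [3.141, -0.0, 0.62]
force: [-0.5, 0.4, -0.2]
width: 0.0086
gripper_force: 35.0
t 27.8 shift [-0.11  0.04  9.5 ] close now -54.5 wz 0.004 alt -3.138 q1,q6 [0.18 2.01]
[[644.5, -166.0], [629.2000122070312, -202.89999389648438], [636.5, -219.8000030517578], [645.7000122070312, -208.5], [653.7999877929688, -176.60000610351562]] [ 0.51439138 -0.10110808  0.11683387]
```

View pics/w10.png

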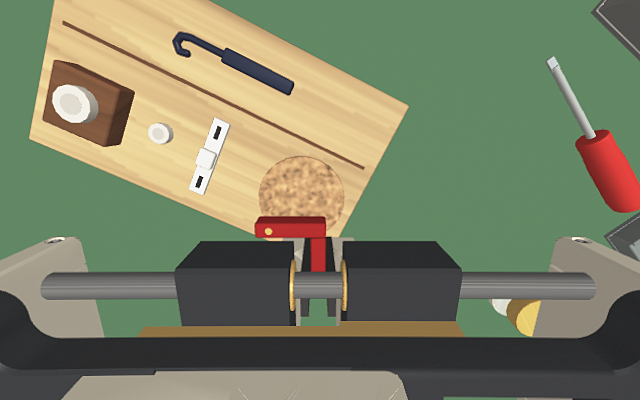

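The guard is held level. The slide (208,158), small button (160,133), large button (74,104) and hook are all in place. Placing the guard now.

```bash
python3 -m creep '[[[0,-0.1,0,5,0,0,0],[0,-0.1,0,8.5,0,0,0],[0,-0.1,0,9.3,0,0,0],[0,-0.1,0,9.5,0,0,0],[0,-0.1,0,9.5,0,0,0],[2.5,-0.1,0,9.5,0,0,0],[2.5,-0.1,0,9.5,0,0,0],[2.5,-0.1,0,9.5,0,0,0],[2.5,-0.1,0,6,0,0,0],[2.5,-0.1,0,0,0,0,0],[2.5,-0.1,0,-1,0,0,0],[2.5,5.9,6,-6,0,0,0],[2.5,7.9,12,-6,0,0,0],[2.5,7.9,18,-6,0,0,0],[2.5,7.9,24,-6,0,0,0],[2.5,7.9,30,-6,0,0,0],[2.5,7.9,30,-6,0,0,0],[2.5,7.9,30,-6,0,0,0]]]'
python3 - <<'E'
from h import *
im,P=shot('top'); cv2.imwrite('pics/t9.png',im)
u,v=proj(P,[*brd(0,0),.02])[0].round().astype(int)
cv2.imwrite('pics/t9c.png',cv2.resize(im[v-60:v+60,u-80:u+160],None,fx=3.3,fy=3.3,interpolation=2))
Rb=Ro.from_euler('z',-10,degrees=True)
h=cv2.cvtColor(im,cv2.COLOR_BGR2HSV)
def rep(n,mask,z,t):
    q=proj(P,[*brd(*t),z])[0].round().astype(int); m=mask*0; m[q[1]-25:q[1]+26,q[0]-25:q[0]+26]=mask[q[1]-25:q[1]+26,q[0]-25:q[0]+26]
    k,_=cv2.findContours(m,0,1); k=max(k,key=cv2.contourArea)[:,0]
    W=Rb.apply(onz(P,k,z)-[.521,.0127,0])[:,:2]*1000; r=cv2.minAreaRect(W.astype(np.float32)); print(n,len(k),[np.round(x,1) for x in r])
rep('guard',cv2.inRange(h,(0,150,60),(6,255,255))|cv2.inRange(h,(172,150,60),(180,255,255)),.029,(-.03,-.095))
w=cv2.inRange(h,(0,0,130),(180,55,255))
rep('slide',w,.018,(-.03,-.015))
rep('hook',cv2.inRange(h,(0,0,0),(180,255,65)),.018,(.0525,0))
print(onz(P,(440.1,170.2),.03))
E
```

```text
t: 30.1
eef_pos: [0.7523, -0.3021, 0.1736]
ee_rot: [-3.139, 0.002, 0.616]
force: [-0.1, 0.5, -0.6]
width: 0.0247
gripper_force: 0.0Traceback (most recent call last):
  File "<stdin>", line 11, in <module>
  File "<stdin>", line 9, in rep
ValueError: max() iterable argument is empty
```

View pics/t9c.png

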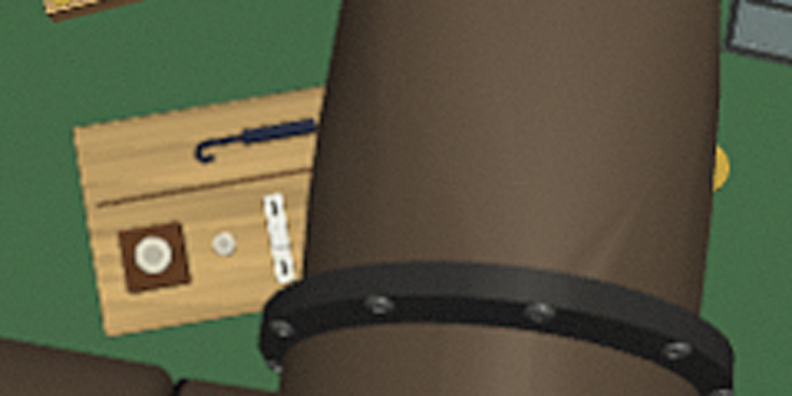

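The arm hides the guard from the top camera, so I'll move it clear.

```bash
python3 -c "
from h import *
go(.40,-.50,.2)"
python3 -m creep '[[[2.5,-8,0,-3,0,0,0],[2.5,-16,2,-3,0,0,0],[2.5,-24,0,-3,0,0,0],[2.5,-30,-1,-3,0,0,0],[2.5,-36,-3,-3,0,0,0],[2.5,-40,-4.5,-3,0,0,0],[2.5,-40,-4.5,-3,0,0,0],[2.5,-40,-4.5,-3,0,0,0],[2.5,-40,-4.5,-3,0,0,0],[2.5,-40,-4.5,-3,0,0,0]]]'
cat > chk.py <<'E'
from h import *
im,P=shot('top'); cv2.imwrite('pics/t10.png',im)
u,v=proj(P,[*brd(0,0),.02])[0].round().astype(int)
cv2.imwrite('pics/t10c.png',cv2.resize(im[v-60:v+60,u-80:u+160],None,fx=3.3,fy=3.3,interpolation=2))
Rb=Ro.from_euler('z',-10,degrees=True)
h=cv2.cvtColor(im,cv2.COLOR_BGR2HSV)
def rep(n,mask,z,t):
    q=proj(P,[*brd(*t),z])[0].round().astype(int); m=mask*0; m[q[1]-19:q[1]+20,q[0]-22:q[0]+23]=mask[q[1]-19:q[1]+20,q[0]-22:q[0]+23]
    k,_=cv2.findContours(m,0,1)
    if not k: print(n,'none'); return
    k=max(k,key=cv2.contourArea)[:,0]
    W=Rb.apply(onz(P,k,z)-[.521,.0127,0])[:,:2]*1000; r=cv2.minAreaRect(W.astype(np.float32)); print(n,len(k),[np.round(x,1) for x in r])
rep('guard',cv2.inRange(h,(0,170,60),(6,255,255))|cv2.inRange(h,(172,150,60),(180,255,255)),.029,(-.03,-.095))
rep('slide',cv2.inRange(h,(0,0,130),(180,55,255)),.018,(-.03,-.015))
rep('hook',cv2.inRange(h,(0,0,0),(180,255,65)),.018,(.0525,0))
E
python3 chk.py
```

```text
t 30.1 shift [-40.23  -4.14  -2.49] close now -54.7 wz 0.0 alt 0.0 q1,q6 [-0.14  2.33]
t: 31.4
eef_pos: [0.4014, -0.4948, 0.2065]
ee_rot: [3.142, -0.0, 0.62]
force: [-0.4, -0.6, 0.0]
width: 0.0249
gripper_force: 0.0
guard 34 [array([-25.9, -99.8]), array([28., 28.]), np.float64(24.2)]
slide 60 [array([-31.2,  -4.7]), array([15. , 69.7]), np.float64(90.0)]
hook 86 [array([51.3,  1.7]), array([15.2, 97.4]), np.float64(6.0)]
```

View pics/t10c.png

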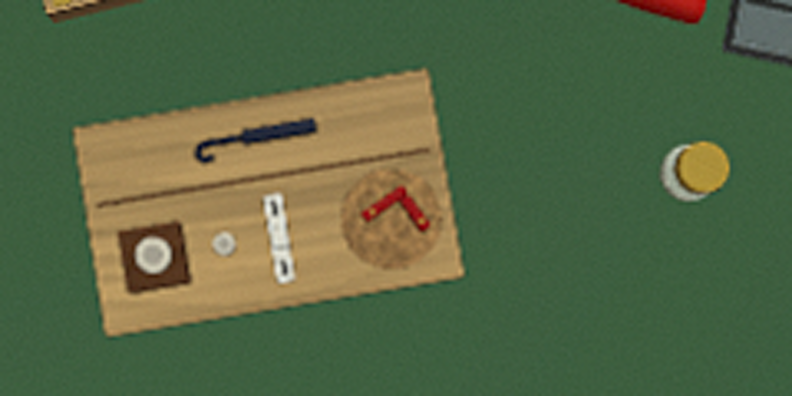

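All parts are set. I'll check the guard's centring more exactly.

```bash
python3 - <<'E'
from h import *
Rb=Ro.from_euler('z',-10,degrees=True); im=cv2.imread('pics/t10.png')
im2,P2=shot('scene')
for im,P in((im,camera_params('top')),(im2,P2)):
    b,g,r=[im[...,i].astype(int) for i in range(3)]
    q=proj(P,[*brd(-.03,-.095),.025])[0].round().astype(int)
    M=((r-g>55)&(g<75)).astype(np.uint8); m=M*0; s=np.s_[q[1]-22:q[1]+23,q[0]-22:q[0]+23]; m[s]=M[s]
    k=np.argwhere(m)[:,::-1]
    W=Rb.apply(onz(P,k,.028)-[.521,.0127,0])[:,:2]*1000; R=cv2.minAreaRect(W.astype(np.float32))
    print(len(k),'mean',W.mean(0).round(1),R,'target -30 -95')
E
```

```text
83 mean [ -23.1 -100.6] ((-31.385841369628906, -97.41058349609375), (40.228641510009766, 37.805084228515625), 28.125080108642578) target -30 -95
97 mean [-21.9 -93.9] ((-22.075748443603516, -96.67543029785156), (55.321815490722656, 29.73040008544922), 69.31259155273438) target -30 -95
```

The guard's centre is about 3 mm from the disc's centre, so everything is within tolerance. Handing in.

```bash
python3 -c "
from station import *
print(job_done())"
```

```text
the job is handed in; nothing more can be done
None
```

The job is handed in: by the last camera checks all five parts lay in place within tolerance, the slide about 5 mm off midway to keep the fingers clear of the small button; the arm stayed clear of the wax jar, and it took about 31.5 s.

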